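# Square a concrete test bar in the jig and hold it there

## Task

Put the concrete test bar on the steel bed of the squaring jig, with its bevelled edge up and facing away from the blue fence, and bring it up against the orange stop and flush along the fence. Then hold it there with one firm diagonal push of the fingers that presses it into the fence and down onto the bed together, and finish while still pushing: do not let go. Set it down and slide it gently, and leave the two jars and the brush alone.

Things in the scene. Friction and masses are not known exactly. Their poses are not given: they have to be found in the camera images.
- bar: loose grey concrete test bar, 40 (own x) x 160 (own y) x 40 (own z) mm, about 0.56 kg; origin at the centre of its underside, z up. The upper long edge on its -x side has a 45 degree bevel, 12 mm by 12 mm, along the whole length; below the bevel the -x side face is 28 mm high. It starts flat on the bench, own +y roughly parallel to the jig's +y (within about 1 rad)
- bar_center (a point): middle of the bar, 20 mm above its underside
- bar_bevel (a point): middle of the bevelled face, 14 mm towards -x of the bar's centre line and 34 mm above its underside; the face looks along the bar's own (-x, +z) diagonal
- bar_end (a point): centre of the bar's +y end face, the end that goes against the stop
- jig: squaring jig fixed to the bench: grey base plate 140 (x) x 320 (y) x 15 mm; origin at the centre of its underside, z up. It carries the bed and the fence; jig +x points towards the fence, jig +y along it. Jig and bar are rigid: contact forces build up within a millimetre
- bed: steel bed plate on the jig, from -54 to +50 mm in jig x and 300 mm long in jig y; its top is 20 mm above the bench. Origin on its underside at the jig's centre, 15 mm above the bench. The bar slides on it easily (friction about 0.35)
- fence: blue fence along the jig's +x edge, 320 mm long, 18 mm thick, top 60 mm above the bench (level with the top of a bar on the bed). Origin 15 mm above the bench, in the middle of its length, on its working face, which looks to jig -x and lies 50 mm from the jig's centre
- stop: orange stop block fixed on the bed against the fence, a black knob on top: 56 (x) x 30 (y) x 34 mm, knob up to 46 mm; same axes as the jig. Origin in the plane of the bed's top, in the middle of the stop's working face, which looks to jig -y; the block lies on the +y side of it. Set at different places along the fence
- jar_red: bystander: sample jar with red cap, 72 mm across, 115 mm high, origin at the centre of its underside
- jar_yellow: bystander: sample jar with yellow cap, 72 mm across, 115 mm high, origin at the centre of its underside
- brush: bystander: wooden bench brush lying flat, 160 mm long along its x, 34 mm wide, 20 mm high

How it is judged:
By the outcome, as a careful person would: the job done as asked, in the order asked, and still so for the second after the job is handed in, while the arm keeps its last pose, push and grip.
It also fails if it takes over 64 s, if anything falls off the work surface, if the arm or the gripper's body presses on something with over 40 N, if the wrist force passes 120 N, or if a joint passes its speed limit or range.

## Robot

A 7-joint arm with a two-finger parallel gripper is mounted at the origin on the work surface. World frame = base frame: x ahead of the robot, y to its left, z up, the work surface at z = 0. Lengths are in m, angles in rad, forces in N, time in s.
With the tool pointing down it reaches from about 0.425 to 0.95 m from the base axis. Payload 16.7 kg.
Tool frame: the origin (TCP) lies between the finger pads; the fingertips stand 8 mm ahead of it and the grasp point (between the pads) lies 11 mm behind it (ctrl.tip_reach is the distance from the TCP to the fingertips, in m); z points along the fingers, y is the direction in which the jaws open and shut (so a half turn about z gives the same grasp; the last joint's range is limited). The gripper opens to 94 mm and grips with 3 to 60 N. Pads are 16 mm wide; open, the fingers measure 119 mm over their backs; the gripper's body (75 mm by 177 mm) begins 78 mm behind the grasp point.
Start: joints at [-1.268, 0.426, 0.074, 1.606, -0.034, 1.111, -0.067], TCP at [0.295, 0.607, 0.213] pointing down, gripper open.
Joint ranges: [-2.85, 2.85], [-0.5, 2.14], [-1.23, 1.37], [0.21, 2.46], [-1.02, 4.16], [0.16, 2.05], [-2.73, 2.73]. Speed limits (rad/s): [1.89, 1.89, 2.39, 2.39, 3.01, 3.01, 3.01].

## Interface

Orientations are given as a rotation vector (axis times angle).
In Python, from plant import ctrl gives the robot as it stands. The module is installed in compiled form; this text tells all that it offers.
- The arm moves only by the tool servo_tool, never from a script. Its argument "steps" is a list of rows, each an object with "delta_pos": the shift along the world's x, y, z in m, a list of three; "angular": the turn, a rotation vector about the world's x, y, z in rad, a list of three; "gripper": the finger opening in m, from 0 to 0.094. A call has exactly 8 rows; each row is the pose to reach, as a shift and turn from the pose commanded when the call began; what a row does not reach only later rows make up. A row lasts 1/10 s, in which the tool goes at most 50 mm and 8.59 degrees, less where a joint would pass 70% of its speed; a pose out of reach is approached as far as the arm can. A call with a gripper value outside its range is refused whole. The fingers move at their own pace and stop on an object; "grip_force" is the grip in N (left out, the last holds). Time passes only in rows, so rows that repeat a pose let the fingers close, or fill a call up. It gives the time, the measured TCP pose, the force and the opening at its end, in the units of the state.
- ctrl.state(): the state, without advancing time (a new reading comes with each control period).
- ctrl.camera(name): name is "scene" or "top" or "wrist"; returns a dict with "pixels" (400x640x3 uint8, blue, green, red), "depth" (400x640 float32, m along the optical axis (not along the pixel's ray), 0 where there is no reading), "fx", "fy", "cx", "cy" (pixels), "R" (3x3) and "t" (3): a world point X has camera coordinates R X + t; the wrist camera has in their place "hand_eye" (4x4, takes a point from camera to tool coordinates, whose origin is the TCP and whose axes are the flange's). Camera axes: x right, y down, z forward; pixel columns grow to the right and rows downward; lengths in m; the calibration is good to about 2 mm. A picture is of the moment at which its call begins: read the wrist's pose just before it.
- ctrl.finish_job(): hands the job in, once; it reports no verdict.
Trained networks look in a picture, given as the dict that the camera call returned (one of the last four; its "shot" number tells which), for a name from the list of things; names that differ only in an ending like _2 or _b are one class to them, and where a whole thing is asked for, a point or a joint stands for the part that bears it (a point fixed in the world has none). Each returns a list of dicts, best first, with "score" (0 to 1); they miss things now and then, are a little off and sometimes report something else, mostly with a low value. They report only what shows in the picture. A call takes as long as a camera call.
- ctrl.search_frame(picture, target): "at" ([column, row] in pixels, amid what is visible of it).
- ctrl.outline_of(picture, target): "pixels" (400x640 bool, what is visible of it) and "at" ([column, row] in pixels, amid what is visible of it).
- ctrl.tip_of(picture, target): "at" ([column, row] in pixels: a listed point, or the origin of a listed thing).
The state is a dict: "time_s": time; "q": joint angles; "joint_vel": joint speeds; "joint_efforts": joint torques, N m; "tool_pos": TCP position; "ee_rot": TCP orientation; "contact_force": force on the tool from outside, world axes, zero at the start; "wrist_torque": the same for the moment, N m; "opening": finger opening in m.
Only numpy, scipy, OpenCV 4.12 (cv2) and the standard library are available. Lean on these libraries where they do the work, as an engineer would, in place of code of your own. Each camera call takes 0.05 s, during which the arm holds its last target. There are 200 camera calls.

## Working session

There is one attempt and no reset: what is moved stays moved. The work goes in short steps, Python scripts to look and compute and a tool call to move; the robot and the scene stay as the last step left them, time stands still between calls to the robot, and variables do not carry over. Pictures are saved under pics/ and viewed, about 8 in all and at most 12, crops included, and the job is handed in when it is done.

Besides the shell and the picture viewer there is one more tool, called after ">>>" by a JSON object that holds its "name" and its "arguments", one argument or row to a line. servo_tool: Moves the arm, as the interface text tells. Its arguments: {"type":"object","properties":{"steps":{"type":"array","items":{"type":"object","properties":{"delta_pos":{"type":"array","items":{"type":"number"}},"angular":{"type":"array","items":{"type":"number"}},"gripper":{"type":"number"}}}},"grip_force":{"type":"number"}},"required":["steps"]}

```bash
mkdir -p pics; cat > h.py <<'E'
import numpy as np, cv2
from scipy.spatial.transform import Rotation as Ro
from plant import ctrl
def pts(p):
    d=p["depth"]; v,u=np.mgrid[0:400,0:640]
    C=np.stack([(u-p["cx"])/p["fx"]*d,(v-p["cy"])/p["fy"]*d,d],-1)
    if "R" in p: W=(C-np.array(p["t"]))@np.array(p["R"])
    else:
        s=p["st"]; H=np.array(p["hand_eye"]); T=C@H[:3,:3].T+H[:3,3]
        W=T@Ro.from_rotvec(s["ee_rot"]).as_matrix().T+np.array(s["tool_pos"])
    W[d<=0]=np.nan
    return W
def cam(n):
    s=ctrl.state(); p=ctrl.camera(n); p["st"]=s; return p
E
python3 - <<'E'
from h import *
s=ctrl.state(); print({k:np.round(v,3) for k,v in s.items()}, ctrl.tip_reach)
ims=[]
for n in ["scene","top"]:
    p=cam(n); W=pts(p); im=p["pixels"].copy()
    for t in ["bar","jig","bed","fence","stop","jar_red","jar_yellow","brush","bar_bevel","bar_end"]:
        o=ctrl.outline_of(p,t)[:1]; tp=ctrl.tip_of(p,t)[:1]
        r=""
        if o:
            m=o[0]["pixels"]; q=W[m]; q=q[~np.isnan(q[:,0])]
            r=f"{o[0]['score']:.2f} n{m.sum()} med{np.round(np.median(q,0),3)} lo{np.round(np.percentile(q,3,0),3)} hi{np.round(np.percentile(q,97,0),3)}"
        print(n,t,r,[ (round(x['score'],2),np.round(x['at'])) for x in tp], [np.round(W[int(x['at'][1]),int(x['at'][0])],3) for x in tp if 0<=x['at'][0]<640 and 0<=x['at'][1]<400])
    ims.append(im)
cv2.imwrite("pics/a.png",cv2.resize(np.vstack(ims),(480,600)))
cv2.imwrite("pics/top.png",ims[1])
E
```

```text
{'time_s': np.float64(0.0), 'q': array([-1.268,  0.427,  0.074,  1.607, -0.034,  1.111, -0.067]), 'joint_vel': array([ 0.   ,  0.003, -0.001, -0.001,  0.   , -0.   , -0.001]), 'joint_efforts': array([ 0.0000e+00, -9.3582e+01,  3.6670e+00, -4.5420e+01, -4.9000e-02,
        2.0000e-02,  0.0000e+00]), 'tool_pos': array([0.295, 0.607, 0.213]), 'ee_rot': array([-7.040e-01, -3.062e+00,  2.000e-03]), 'contact_force': array([ 0.241,  0.108, -0.435]), 'wrist_torque': array([ 0.02 , -0.014,  0.068]), 'opening': np.float64(0.094)} 0.008
scene bar 0.97 n1268 med[ 0.444 -0.268  0.038] lo[ 0.417 -0.344  0.005] hi[ 0.459 -0.192  0.043] [(0.94, array([164., 206.]))] [array([ 0.453, -0.263,  0.035])]
scene jig 0.88 n6310 med[0.6   0.086 0.021] lo[ 0.514 -0.049  0.004] hi[0.672 0.252 0.062] [(0.92, array([320., 212.]))] [array([0.6  , 0.096, 0.018])]
scene bed  [(0.87, array([321., 206.]))] [array([0.582, 0.103, 0.02 ])]
scene fence 0.87 n1849 med[0.65  0.1   0.058] lo[ 0.621 -0.04   0.02 ] hi[0.674 0.259 0.063] [(0.63, array([332., 221.]))] [array([0.654, 0.105, 0.06 ])]
scene stop 0.80 n284 med[0.59
[... 1769 characters left out ...]
] [(0.58, array([165., 183.]))] [array([0.609, 0.423, 0.078])]
top jar_yellow 0.67 n1118 med[0.472 0.426 0.113] lo[0.443 0.408 0.026] hi[0.502 0.466 0.118] [(0.95, array([167., 239.]))] [array([0.481, 0.414, 0.093])]
top brush 0.66 n720 med[ 0.746 -0.244  0.018] lo[ 0.73 -0.33  0.01] hi[ 0.761 -0.181  0.023] [(0.75, array([446., 128.]))] [array([ 0.746, -0.252,  0.017])]
top bar_bevel 0.98 n1190 med[ 0.431 -0.268  0.039] lo[ 0.406 -0.347  0.013] hi[ 0.453 -0.192  0.043] [(0.62, array([461., 262.]))] [array([ 0.418, -0.275,  0.035])]
top bar_end 0.71 n1226 med[ 0.431 -0.268  0.039] lo[ 0.405 -0.347  0.001] hi[ 0.455 -0.192  0.043] [(0.7, array([422., 253.]))] [array([ 0.437, -0.19 , -0.001])]
```

View pics/a.png

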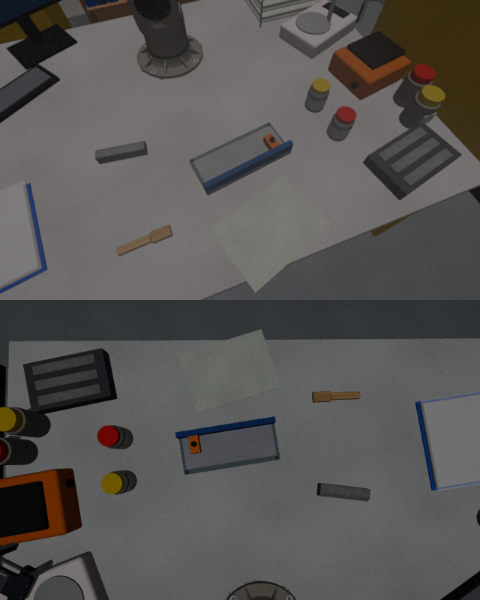

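The scene view shows the bar at left-centre (122,152), the jig with the stop at its +y end (270,142) and the fence on the far side. The jars are at (317,95) and (341,123) and the brush is at (145,240). The bevel already faces the robot, away from the fence side, so the bar doesn't need turning over.

```bash
cat > m.py <<'E'
from h import *
def fit(q,name):
    r=cv2.minAreaRect((q[:,:2]*1000).astype(np.float32)); b=cv2.boxPoints(r)
    e=b[1]-b[0]; f=b[2]-b[1]; l=e if np.hypot(*e)>np.hypot(*f) else f
    a=np.arctan2(l[1],l[0]); a=(a)%np.pi
    print(name,"c",np.round(r[0],1),"size",np.round(r[1],1),"yaw(y axis)",round(float(a-np.pi/2),4),"n",len(q),"zmed",np.round(np.median(q[:,2]),4)); return a-np.pi/2
def clean(W,m,lo,hi):
    m=cv2.erode(m.astype(np.uint8),np.ones((2,2)))>0
    q=W[m]; q=q[~np.isnan(q[:,0])]; return q[(q[:,2]>lo)&(q[:,2]<hi)]
E
python3 - <<'E'
from m import *
for n in ["top","scene"]:
    p=cam(n); W=pts(p)
    for t,lo,hi in [("bar",.036,.05),("bed",.017,.024),("fence",.055,.066),("stop",.049,.058)]:
        o=ctrl.outline_of(p,t)
        if o: fit(clean(W,o[0]["pixels"],lo,hi),n+" "+t)
s=ctrl.state(); R=Ro.from_rotvec(s["ee_rot"]).as_matrix(); print(R.round(3))
E
```

```text
top bar c [ 431.1 -270.9] size [161.1  36.1] yaw(y axis) -0.1244 n 835 zmed 0.0395
top bed c [580.7  99.5] size [102.5 296.8] yaw(y axis) 0.1502 n 4176 zmed 0.0199
top fence c [641.3 109.2] size [ 18.1 317.2] yaw(y axis) 0.1512 n 905 zmed 0.0597
top stop c [587.5 207.7] size [52.1 26.8] yaw(y axis) -1.4162 n 201 zmed 0.0537
scene bar c [ 436.3 -268.1] size [156.4  33.7] yaw(y axis) -0.1077 n 680 zmed 0.0405
scene bed c [575.8 101.3] size [ 82.8 296.2] yaw(y axis) 0.1523 n 2829 zmed 0.0208
scene fence c [645.7 111.2] size [ 18.3 318.6] yaw(y axis) 0.1426 n 873 zmed 0.0606
scene stop c [592.2 208. ] size [54.2 37.9] yaw(y axis) -1.4128 n 177 zmed 0.0549
[[-0.9    0.437 -0.   ]
 [ 0.437  0.9   -0.   ]
 [ 0.    -0.    -1.   ]]
```

>>> {"name": "servo_tool", "arguments": {
  "steps": [
    {"delta_pos":[0.035,-0.03,0],"angular":[0,0,-0.07],"gripper":0.094},
    {"delta_pos":[0.07,-0.065,0],"angular":[0,0,-0.14],"gripper":0.094},
    {"delta_pos":[0.105,-0.1,0],"angular":[0,0,-0.22],"gripper":0.094},
    {"delta_pos":[0.135,-0.14,0],"angular":[0,0,-0.3],"gripper":0.094},
    {"delta_pos":[0.16,-0.18,0],"angular":[0,0,-0.38],"gripper":0.094},
    {"delta_pos":[0.18,-0.225,0],"angular":[0,0,-0.46],"gripper":0.094},
    {"delta_pos":[0.195,-0.27,0],"angular":[0,0,-0.54],"gripper":0.094},
    {"delta_pos":[0.205,-0.315,0],"angular":[0,0,-0.62],"gripper":0.094}
  ]
}}

```text
time_s: 3.4
tool_pos: [0.5005, 0.2901, 0.2136]
ee_rot: [1.61, 2.698, 0.001]
contact_force: [0.7, -0.1, 0.6]
opening: 0.0942
```

>>> {"name": "servo_tool", "arguments": {
  "steps": [
    {"delta_pos":[0.005,-0.045,0],"angular":[0,0,-0.07],"gripper":0.094},
    {"delta_pos":[0.01,-0.09,0],"angular":[0,0,-0.14],"gripper":0.094},
    {"delta_pos":[0.01,-0.138,0],"angular":[0,0,-0.21],"gripper":0.094},
    {"delta_pos":[0.01,-0.186,0],"angular":[0,0,-0.28],"gripper":0.094},
    {"delta_pos":[0.005,-0.234,0],"angular":[0,0,-0.35],"gripper":0.094},
    {"delta_pos":[-0.002,-0.28,0],"angular":[0,0,-0.42],"gripper":0.094},
    {"delta_pos":[-0.012,-0.325,0],"angular":[0,0,-0.49],"gripper":0.094},
    {"delta_pos":[-0.024,-0.37,0],"angular":[0,0,-0.55],"gripper":0.094}
  ]
}}

```text
time_s: 4.2
tool_pos: [0.4752, -0.0795, 0.2137]
ee_rot: [2.28, 2.161, 0.001]
contact_force: [-0.1, -0.2, -0.3]
opening: 0.0935
```

>>> {"name": "servo_tool", "arguments": {
  "steps": [
    {"delta_pos":[-0.01,-0.045,0],"angular":[0,0,-0.03],"gripper":0.094},
    {"delta_pos":[-0.02,-0.09,0],"angular":[0,0,-0.05],"gripper":0.094},
    {"delta_pos":[-0.03,-0.135,0],"angular":[0,0,-0.066],"gripper":0.094},
    {"delta_pos":[-0.038,-0.17,0],"angular":[0,0,-0.066],"gripper":0.094},
    {"delta_pos":[-0.043,-0.19,0],"angular":[0,0,-0.066],"gripper":0.094},
    {"delta_pos":[-0.043,-0.192,0],"angular":[0,0,-0.066],"gripper":0.094},
    {"delta_pos":[-0.043,-0.192,0],"angular":[0,0,-0.066],"gripper":0.094},
    {"delta_pos":[-0.043,-0.192,0],"angular":[0,0,-0.066],"gripper":0.094}
  ]
}}

```text
time_s: 5.0
tool_pos: [0.4331, -0.2688, 0.2134]
ee_rot: [-2.346, -2.089, -0.0]
contact_force: [0.8, 0.0, 0.4]
opening: 0.0939
```

```bash
python3 - <<'E'
from m import *
p=cam("wrist"); W=pts(p); cv2.imwrite("pics/w1.png",p["pixels"])
s=p["st"]; print(s["tool_pos"].round(4) if hasattr(s["tool_pos"],'round') else s["tool_pos"], Ro.from_rotvec(s["ee_rot"]).as_matrix().round(3).tolist())
o=ctrl.outline_of(p,"bar"); q=clean(W,o[0]["pixels"],-.01,.06); print(np.percentile(q,[2,50,98],axis=0).round(4))
fit(q[q[:,2]>.025],"all"); fit(q[q[:,2]>.0375],"top")
for t in["bar","bar_bevel","bar_end"]:
    r=ctrl.tip_of(p,t)[:1]; print(t,[(x['score'],x['at']) for x in r],[W[int(x['at'][1]),int(x['at'][0])].round(4) for x in r])
E
```

```text
[ 0.4331 -0.2688  0.2134] [[0.116, 0.993, -0.0], [0.993, -0.116, 0.0], [0.0, -0.0, -1.0]]
[[ 0.4082 -0.3465  0.0286]
 [ 0.4316 -0.264   0.0389]
 [ 0.4554 -0.1944  0.0406]]
all c [ 430.9 -270.3] size [159.8  39.4] yaw(y axis) -0.1147 n 4004 zmed 0.0389
top c [ 434.6 -271.4] size [158.4  30.9] yaw(y axis) -0.1251 n 3073 zmed 0.0392
bar [(0.62, [312.5, 184.8])] [array([ 0.4275, -0.2629,  0.04  ])]
bar_bevel [(0.87, [305.5, 190.5])] [array([ 0.4179, -0.2703,  0.0349])]
bar_end [(0.86, [315.1, 119.5])] [array([ 0.44  , -0.1861, -0.0013])]
```

View pics/w1.png

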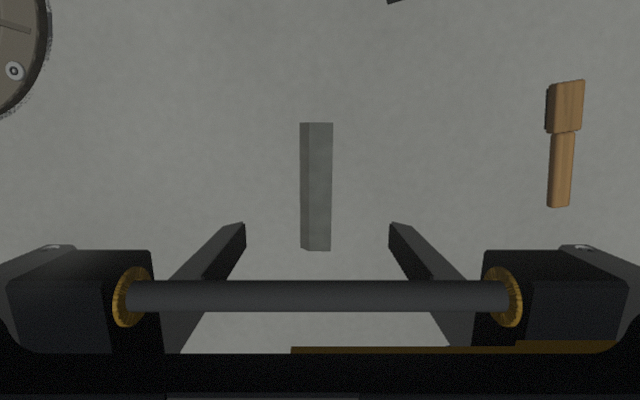

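>>> {"name": "servo_tool", "arguments": {
  "steps": [
    {"delta_pos":[-0.002,-0.0015,-0.04],"angular":[0,0,0],"gripper":0.094},
    {"delta_pos":[-0.002,-0.0015,-0.085],"angular":[0,0,0],"gripper":0.094},
    {"delta_pos":[-0.002,-0.0015,-0.13],"angular":[0,0,0],"gripper":0.094},
    {"delta_pos":[-0.002,-0.0015,-0.165],"angular":[0,0,0],"gripper":0.094},
    {"delta_pos":[-0.002,-0.0015,-0.185],"angular":[0,0,0],"gripper":0.094},
    {"delta_pos":[-0.002,-0.0015,-0.195],"angular":[0,0,0],"gripper":0.094},
    {"delta_pos":[-0.002,-0.0015,-0.199],"angular":[0,0,0],"gripper":0.07},
    {"delta_pos":[-0.002,-0.0015,-0.199],"angular":[0,0,0],"gripper":0.05}
  ],
  "grip_force": 25
}}

```text
time_s: 6.05
tool_pos: [0.431, -0.2713, 0.0149]
ee_rot: [2.347, 2.088, 0.0]
contact_force: [-0.6, -0.2, -0.2]
opening: 0.0814
```

>>> {"name": "servo_tool", "arguments": {
  "steps": [
    {"delta_pos":[0,0,0],"angular":[0,0,0],"gripper":0.044},
    {"delta_pos":[0,0,0],"angular":[0,0,0],"gripper":0.04},
    {"delta_pos":[0,0,0],"angular":[0,0,0],"gripper":0.034},
    {"delta_pos":[0,0,0],"angular":[0,0,0],"gripper":0.03},
    {"delta_pos":[0,0,0],"angular":[0,0,0],"gripper":0.03},
    {"delta_pos":[0,0,0],"angular":[0,0,0],"gripper":0.03},
    {"delta_pos":[0,0,0.005],"angular":[0,0,0],"gripper":0.03},
    {"delta_pos":[0,0,0.015],"angular":[0,0,0],"gripper":0.03}
  ]
}}

```text
time_s: 6.85
tool_pos: [0.4299, -0.271, 0.0293]
ee_rot: [-2.347, -2.086, 0.002]
contact_force: [0.3, -0.6, -6.5]
opening: 0.0394
```

>>> {"name": "servo_tool", "arguments": {
  "steps": [
    {"delta_pos":[0,0,0.03],"angular":[0,0,0],"gripper":0.03},
    {"delta_pos":[0.005,0.01,0.065],"angular":[0,0,0.0],"gripper":0.03},
    {"delta_pos":[0.015,0.035,0.09],"angular":[0,0,0.03],"gripper":0.03},
    {"delta_pos":[0.03,0.07,0.1],"angular":[0,0,0.07],"gripper":0.03},
    {"delta_pos":[0.047,0.11,0.1],"angular":[0,0,0.11],"gripper":0.03},
    {"delta_pos":[0.064,0.15,0.1],"angular":[0,0,0.15],"gripper":0.03},
    {"delta_pos":[0.081,0.19,0.1],"angular":[0,0,0.19],"gripper":0.03},
    {"delta_pos":[0.098,0.23,0.1],"angular":[0,0,0.23],"gripper":0.03}
  ]
}}

```text
time_s: 7.65
tool_pos: [0.5288, -0.0396, 0.1301]
ee_rot: [2.091, 2.345, 0.0]
contact_force: [0.4, 0.1, -5.5]
opening: 0.04
```

>>> {"name": "servo_tool", "arguments": {
  "steps": [
    {"delta_pos":[0.016,0.035,0],"angular":[0,0,0.025],"gripper":0.03},
    {"delta_pos":[0.03,0.068,0],"angular":[0,0,0.039],"gripper":0.03},
    {"delta_pos":[0.042,0.095,0],"angular":[0,0,0.039],"gripper":0.03},
    {"delta_pos":[0.05,0.115,0],"angular":[0,0,0.039],"gripper":0.03},
    {"delta_pos":[0.056,0.13,0],"angular":[0,0,0.039],"gripper":0.03},
    {"delta_pos":[0.0595,0.1365,0],"angular":[0,0,0.039],"gripper":0.03},
    {"delta_pos":[0.0595,0.1365,0],"angular":[0,0,0.039],"gripper":0.03},
    {"delta_pos":[0.0595,0.1365,0],"angular":[0,0,0.039],"gripper":0.03}
  ]
}}

```text
time_s: 8.45
tool_pos: [0.5879, 0.0938, 0.1295]
ee_rot: [2.048, 2.382, -0.001]
contact_force: [-1.0, -0.7, -6.2]
opening: 0.0395
```

```bash
python3 - <<'E'
from m import *
p=cam("wrist"); W=pts(p); cv2.imwrite("pics/w2.png",p["pixels"])
print(ctrl.state()["tool_pos"])
for t,lo,hi in [("bar",.1,.16),("fence",.055,.066),("stop",.049,.058)]:
    for o in ctrl.outline_of(p,t)[:1]:
        q=clean(W,o["pixels"],lo,hi)
        if len(q)>10: fit(q,t); print(np.percentile(q,[2,98],axis=0).round(4).tolist())
p=cam("top"); W=pts(p)
for o in ctrl.outline_of(p,"bar")[:1]:
    q=clean(W,o["pixels"],.08,.2); print(o["score"],len(q)); fit(q,"top bar")
E
```

```text
[0.58785828 0.09367649 0.12952129]
bar c [587.7 101.6] size [ 42.8 145.5] yaw(y axis) 0.1426 n 15029 zmed 0.1538
[[0.562, 0.0399, 0.1436], [0.6083, 0.1717, 0.1552]]
fence c [641.5 114. ] size [ 18.5 300.9] yaw(y axis) 0.1514 n 5679 zmed 0.0592
[[0.6136, -0.0173, 0.057], [0.6555, 0.259, 0.0607]]
stop c [589.7 210.4] size [56.2 29.8] yaw(y axis) -1.4198 n 2323 zmed 0.0533
[[0.563, 0.1943, 0.0517], [0.6168, 0.2262, 0.0549]]
```

View pics/w2.png

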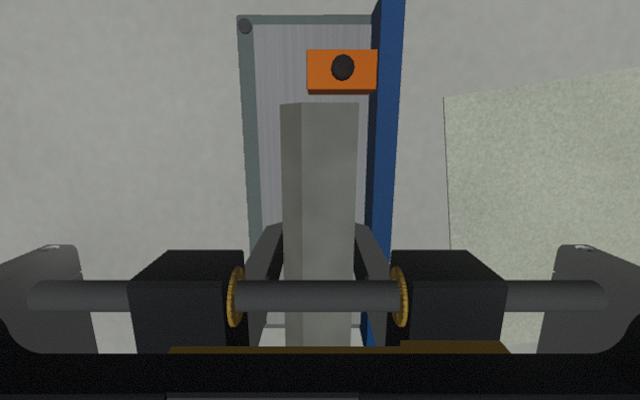

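>>> {"name": "servo_tool", "arguments": {
  "steps": [
    {"delta_pos":[0,0,-0.025],"angular":[0,0,0],"gripper":0.03},
    {"delta_pos":[0,0,-0.05],"angular":[0,0,0],"gripper":0.03},
    {"delta_pos":[0,0,-0.07],"angular":[0,0,0],"gripper":0.03},
    {"delta_pos":[0,0,-0.08],"angular":[0,0,0],"gripper":0.03},
    {"delta_pos":[0,0,-0.086],"angular":[0,0,0],"gripper":0.03},
    {"delta_pos":[0,0,-0.09],"angular":[0,0,0],"gripper":0.03},
    {"delta_pos":[0,0,-0.092],"angular":[0,0,0],"gripper":0.03},
    {"delta_pos":[0,0,-0.093],"angular":[0,0,0],"gripper":0.03}
  ]
}}

```text
time_s: 9.55
tool_pos: [0.5886, 0.0953, 0.0369]
ee_rot: [2.046, 2.383, 0.001]
contact_force: [0.7, -0.9, -5.3]
opening: 0.0398
```

>>> {"name": "servo_tool", "arguments": {
  "steps": [
    {"delta_pos":[0,0,-0.0005],"angular":[0,0,0],"gripper":0.03},
    {"delta_pos":[0,0,-0.001],"angular":[0,0,0],"gripper":0.03},
    {"delta_pos":[0,0,-0.0015],"angular":[0,0,0],"gripper":0.03},
    {"delta_pos":[0,0,-0.002],"angular":[0,0,0],"gripper":0.03},
    {"delta_pos":[0,0,-0.002],"angular":[0,0,0],"gripper":0.03},
    {"delta_pos":[0,0,-0.002],"angular":[0,0,0],"gripper":0.03},
    {"delta_pos":[0,0,-0.002],"angular":[0,0,0],"gripper":0.03},
    {"delta_pos":[0,0,-0.002],"angular":[0,0,0],"gripper":0.03}
  ]
}}

```text
time_s: 10.35
tool_pos: [0.5883, 0.0953, 0.0347]
ee_rot: [-2.046, -2.384, -0.0]
contact_force: [-1.8, 1.4, 2.7]
opening: 0.04
```

>>> {"name": "servo_tool", "arguments": {
  "steps": [
    {"delta_pos":[-0.0003,0.002,0],"angular":[0,0,0],"gripper":0.03},
    {"delta_pos":[-0.0006,0.004,0],"angular":[0,0,0],"gripper":0.03},
    {"delta_pos":[-0.0009,0.006,0],"angular":[0,0,0],"gripper":0.03},
    {"delta_pos":[-0.0012,0.008,0],"angular":[0,0,0],"gripper":0.03},
    {"delta_pos":[-0.0015,0.01,0],"angular":[0,0,0],"gripper":0.03},
    {"delta_pos":[-0.0018,0.012,0],"angular":[0,0,0],"gripper":0.03},
    {"delta_pos":[-0.002,0.0135,0],"angular":[0,0,0],"gripper":0.03},
    {"delta_pos":[-0.0022,0.0145,0],"angular":[0,0,0],"gripper":0.03}
  ]
}}

```text
time_s: 11.15
tool_pos: [0.5863, 0.1098, 0.0347]
ee_rot: [2.046, 2.383, 0.0]
contact_force: [0.1, -4.8, 4.6]
opening: 0.0402
```

>>> {"name": "servo_tool", "arguments": {
  "steps": [
    {"delta_pos":[-0.0001,0.0005,0],"angular":[0,0,0],"gripper":0.03},
    {"delta_pos":[-0.0001,0.001,0],"angular":[0,0,0],"gripper":0.03},
    {"delta_pos":[-0.0002,0.0015,0],"angular":[0,0,0],"gripper":0.03},
    {"delta_pos":[-0.0003,0.002,0],"angular":[0,0,0],"gripper":0.03},
    {"delta_pos":[-0.0004,0.0025,0],"angular":[0,0,0],"gripper":0.03},
    {"delta_pos":[-0.0004,0.003,0],"angular":[0,0,0],"gripper":0.03},
    {"delta_pos":[-0.0005,0.0035,0],"angular":[0,0,0],"gripper":0.03},
    {"delta_pos":[-0.0006,0.004,0],"angular":[0,0,0],"gripper":0.03}
  ]
}}

```text
time_s: 11.95
tool_pos: [0.5857, 0.1132, 0.0347]
ee_rot: [2.046, 2.383, -0.0]
contact_force: [1.8, -7.3, 5.1]
opening: 0.0398
```

>>> {"name": "servo_tool", "arguments": {
  "steps": [
    {"delta_pos":[0,0.0003,0],"angular":[0,0,0],"gripper":0.03},
    {"delta_pos":[-0.0001,0.0006,0],"angular":[0,0,0],"gripper":0.03},
    {"delta_pos":[-0.0001,0.0009,0],"angular":[0,0,0],"gripper":0.03},
    {"delta_pos":[-0.0002,0.0012,0],"angular":[0,0,0],"gripper":0.03},
    {"delta_pos":[-0.0002,0.0015,0],"angular":[0,0,0],"gripper":0.03},
    {"delta_pos":[-0.0002,0.0015,0],"angular":[0,0,0],"gripper":0.03},
    {"delta_pos":[-0.0002,0.0015,0],"angular":[0,0,0],"gripper":0.03},
    {"delta_pos":[-0.0002,0.0015,0],"angular":[0,0,0],"gripper":0.03}
  ]
}}

```text
time_s: 12.75
tool_pos: [0.5857, 0.1133, 0.0346]
ee_rot: [2.047, 2.381, -0.001]
contact_force: [2.0, -12.9, 4.7]
opening: 0.0397
```

>>> {"name": "servo_tool", "arguments": {
  "steps": [
    {"delta_pos":[0,-0.0005,0],"angular":[0,0,0],"gripper":0.045},
    {"delta_pos":[0,-0.0015,0],"angular":[0,0,0],"gripper":0.052},
    {"delta_pos":[0,-0.0015,0],"angular":[0,0,0],"gripper":0.052},
    {"delta_pos":[0,-0.0015,0.01],"angular":[0,0,0],"gripper":0.052},
    {"delta_pos":[0,-0.0015,0.03],"angular":[0,0,0],"gripper":0.052},
    {"delta_pos":[0,-0.0015,0.06],"angular":[0,0,0],"gripper":0.055},
    {"delta_pos":[-0.005,-0.003,0.09],"angular":[0,0,-0.12],"gripper":0.08},
    {"delta_pos":[-0.01,-0.005,0.1],"angular":[0,0,-0.26],"gripper":0.094}
  ]
}}

```text
time_s: 13.55
tool_pos: [0.5763, 0.1105, 0.1379]
ee_rot: [2.343, 2.092, 0.006]
contact_force: [-0.1, -0.3, 0.6]
opening: 0.0675
```

>>> {"name": "servo_tool", "arguments": {
  "steps": [
    {"delta_pos":[-0.004,0,0],"angular":[0,0,-0.145],"gripper":0.094},
    {"delta_pos":[-0.009,0,0],"angular":[0,0,-0.29],"gripper":0.094},
    {"delta_pos":[-0.014,0,0],"angular":[0,0,-0.435],"gripper":0.094},
    {"delta_pos":[-0.019,0,0],"angular":[0,0,-0.58],"gripper":0.094},
    {"delta_pos":[-0.024,0,0],"angular":[0,0,-0.725],"gripper":0.094},
    {"delta_pos":[-0.029,0,0],"angular":[0,0,-0.87],"gripper":0.094},
    {"delta_pos":[-0.034,0,0],"angular":[0,0,-1.015],"gripper":0.094},
    {"delta_pos":[-0.036,0,0],"angular":[0,0,-1.16],"gripper":0.094}
  ]
}}

```text
time_s: 14.35
tool_pos: [0.5387, 0.1107, 0.1351]
ee_rot: [-3.106, -0.465, -0.0]
contact_force: [-0.6, 0.2, -0.1]
opening: 0.0938
```

>>> {"name": "servo_tool", "arguments": {
  "steps": [
    {"delta_pos":[0,0,-0.01],"angular":[0,0,-0.1],"gripper":0.094},
    {"delta_pos":[0,0,-0.03],"angular":[0,0,-0.151],"gripper":0.094},
    {"delta_pos":[0,0,-0.05],"angular":[0,0,-0.151],"gripper":0.094},
    {"delta_pos":[0,0,-0.05],"angular":[0,0,-0.151],"gripper":0.094},
    {"delta_pos":[0,0,-0.05],"angular":[0,0,-0.151],"gripper":0.094},
    {"delta_pos":[0,0,-0.05],"angular":[0,0,-0.151],"gripper":0.094},
    {"delta_pos":[0,0,-0.05],"angular":[0,0,-0.151],"gripper":0.094},
    {"delta_pos":[0,0,-0.05],"angular":[0,0,-0.151],"gripper":0.094}
  ]
}}

```text
time_s: 15.15
tool_pos: [0.5395, 0.1104, 0.0851]
ee_rot: [-3.132, -0.238, -0.001]
contact_force: [-0.4, -0.9, -0.1]
opening: 0.094
```

```bash
python3 - <<'E'
from m import *
s=ctrl.state(); print(np.round(s["tool_pos"],4),np.round(s["q"],3)); print(Ro.from_rotvec(s["ee_rot"]).as_matrix().round(3).tolist())
p=cam("top"); W=pts(p); cv2.imwrite("pics/t3.png",p["pixels"][120:280,200:420].repeat(3,0).repeat(3,1))
for o in ctrl.outline_of(p,"bar")[:1]: fit(clean(W,o["pixels"],.05,.065),"top bar")
p=cam("scene"); cv2.imwrite("pics/s3.png",p["pixels"][120:320,200:480].repeat(2,0).repeat(2,1))
E
```

```text
[0.5395 0.1104 0.0851] [-1.012  0.547  0.911  2.036 -0.587  0.838 -1.179]
[[0.988, 0.151, 0.001], [0.151, -0.988, 0.001], [0.001, -0.001, -1.0]]
```

View pics/s3.png

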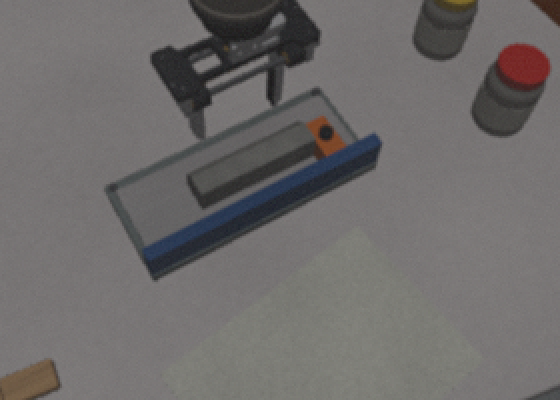

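The bar lies on the bed with its end at the stop (315,140 in the crop). The open fingers stand behind it on the robot side, so I'm lowering them and pushing towards the fence.

>>> {"name": "servo_tool", "arguments": {
  "steps": [
    {"delta_pos":[0,0,-0.02],"angular":[0,0,0],"gripper":0.094},
    {"delta_pos":[0,0,-0.037],"angular":[0,0,0],"gripper":0.094},
    {"delta_pos":[0,0,-0.043],"angular":[0,0,0],"gripper":0.094},
    {"delta_pos":[0.003,0.0005,-0.043],"angular":[0,0,0],"gripper":0.094},
    {"delta_pos":[0.006,0.001,-0.043],"angular":[0,0,0],"gripper":0.094},
    {"delta_pos":[0.009,0.0014,-0.043],"angular":[0,0,0],"gripper":0.094},
    {"delta_pos":[0.012,0.0018,-0.043],"angular":[0,0,0],"gripper":0.094},
    {"delta_pos":[0.0145,0.0022,-0.043],"angular":[0,0,0],"gripper":0.094}
  ]
}}

```text
time_s: 16.1
tool_pos: [0.5542, 0.1126, 0.0418]
ee_rot: [-3.132, -0.238, -0.001]
contact_force: [-0.1, 0.5, 0.3]
opening: 0.0937
```

>>> {"name": "servo_tool", "arguments": {
  "steps": [
    {"delta_pos":[0.0015,0.0002,0],"angular":[0,0,0],"gripper":0.094},
    {"delta_pos":[0.003,0.0005,0],"angular":[0,0,0],"gripper":0.094},
    {"delta_pos":[0.005,0.0008,0],"angular":[0,0,0],"gripper":0.094},
    {"delta_pos":[0.0075,0.0011,0],"angular":[0,0,0],"gripper":0.094},
    {"delta_pos":[0.01,0.0015,0],"angular":[0,0,0],"gripper":0.094},
    {"delta_pos":[0.0125,0.0019,0],"angular":[0,0,0],"gripper":0.094},
    {"delta_pos":[0.015,0.0023,0],"angular":[0,0,0],"gripper":0.094},
    {"delta_pos":[0.0175,0.0027,0],"angular":[0,0,0],"gripper":0.094}
  ]
}}

```text
time_s: 16.9
tool_pos: [0.5714, 0.1152, 0.0414]
ee_rot: [3.133, 0.238, -0.0]
contact_force: [-1.4, -0.2, -1.4]
opening: 0.0937
```

>>> {"name": "servo_tool", "arguments": {
  "steps": [
    {"delta_pos":[0.0015,0.0002,0],"angular":[0,0,0],"gripper":0.094},
    {"delta_pos":[0.003,0.0005,0],"angular":[0,0,0],"gripper":0.094},
    {"delta_pos":[0.0045,0.0007,0],"angular":[0,0,0],"gripper":0.094},
    {"delta_pos":[0.006,0.0009,0],"angular":[0,0,0],"gripper":0.094},
    {"delta_pos":[0.0075,0.0011,0],"angular":[0,0,0],"gripper":0.094},
    {"delta_pos":[0.0085,0.0013,0],"angular":[0,0,0],"gripper":0.094},
    {"delta_pos":[0.0095,0.0014,0],"angular":[0,0,0],"gripper":0.094},
    {"delta_pos":[0.0105,0.0016,0],"angular":[0,0,0],"gripper":0.094}
  ]
}}

```text
time_s: 17.7
tool_pos: [0.5818, 0.1167, 0.0415]
ee_rot: [-3.133, -0.238, -0.0]
contact_force: [-1.7, 0.2, -1.1]
opening: 0.0942
```

>>> {"name": "servo_tool", "arguments": {
  "steps": [
    {"delta_pos":[0.0005,0.0001,0],"angular":[0,0,0],"gripper":0.094},
    {"delta_pos":[0.001,0.0001,0],"angular":[0,0,0],"gripper":0.094},
    {"delta_pos":[0.0015,0.0002,0],"angular":[0,0,0],"gripper":0.094},
    {"delta_pos":[0.002,0.0003,0],"angular":[0,0,0],"gripper":0.094},
    {"delta_pos":[0.0025,0.0004,0],"angular":[0,0,0],"gripper":0.094},
    {"delta_pos":[0.003,0.0004,0],"angular":[0,0,0],"gripper":0.094},
    {"delta_pos":[0.0035,0.0005,0],"angular":[0,0,0],"gripper":0.094},
    {"delta_pos":[0.004,0.0006,0],"angular":[0,0,0],"gripper":0.094}
  ]
}}

```text
time_s: 18.5
tool_pos: [0.5828, 0.1168, 0.0409]
ee_rot: [-3.132, -0.238, 0.009]
contact_force: [-20.5, -2.7, 11.6]
opening: 0.0939
```

>>> {"name": "servo_tool", "arguments": {
  "steps": [
    {"delta_pos":[-0.004,-0.0006,0],"angular":[0,0,0],"gripper":0.094},
    {"delta_pos":[-0.012,-0.0018,0],"angular":[0,0,0],"gripper":0.094},
    {"delta_pos":[-0.022,-0.0033,0.005],"angular":[0,0,0],"gripper":0.094},
    {"delta_pos":[-0.026,-0.005,0.03],"angular":[0,0,0],"gripper":0.094},
    {"delta_pos":[-0.029,-0.0075,0.06],"angular":[0.02,-0.13,0],"gripper":0.094},
    {"delta_pos":[-0.029,-0.0085,0.08],"angular":[0.04,-0.26,0],"gripper":0.094},
    {"delta_pos":[-0.029,-0.0085,0.08],"angular":[0.059,-0.388,0],"gripper":0.094},
    {"delta_pos":[-0.029,-0.0085,0.08],"angular":[0.079,-0.518,0],"gripper":0.094}
  ]
}}

```text
time_s: 19.3
tool_pos: [0.5562, 0.1147, 0.1226]
ee_rot: [-2.995, -0.235, -0.719]
contact_force: [1.0, 1.6, -0.4]
opening: 0.0935
```

>>> {"name": "servo_tool", "arguments": {
  "steps": [
    {"delta_pos":[0,0,0],"angular":[0.019,-0.129,0],"gripper":0.094},
    {"delta_pos":[0,0,0],"angular":[0.039,-0.258,0],"gripper":0.094},
    {"delta_pos":[0,0,0],"angular":[0.039,-0.258,0],"gripper":0.094},
    {"delta_pos":[0,0,0],"angular":[0.039,-0.258,0],"gripper":0.094},
    {"delta_pos":[0,0,0],"angular":[0.039,-0.258,0],"gripper":0.094},
    {"delta_pos":[0,0,0],"angular":[0.039,-0.258,0],"gripper":0.094},
    {"delta_pos":[0,0,0],"angular":[0.039,-0.258,0],"gripper":0.094},
    {"delta_pos":[0,0,0],"angular":[0.039,-0.258,0],"gripper":0.094}
  ]
}}

```text
time_s: 20.1
tool_pos: [0.5249, 0.0911, 0.1481]
ee_rot: [-2.921, -0.255, -0.839]
contact_force: [-0.2, -0.0, 0.4]
opening: 0.0938
```

```bash
python3 - <<'E'
from m import *
s=ctrl.state(); print(s["time_s"],np.round(s["tool_pos"],4),np.round(s["q"],3)); print(Ro.from_rotvec(s["ee_rot"]).as_matrix().round(3).tolist())
p=cam("top"); W=pts(p); a=p["pixels"][140:250,220:400]
for o in ctrl.outline_of(p,"bar")[:1]: fit(clean(W,o["pixels"],.05,.065),"top bar")
p=cam("scene"); W=pts(p); b=p["pixels"][160:270,230:410]
for o in ctrl.outline_of(p,"bar")[:1]:
    q=clean(W,o["pixels"],.05,.065); len(q)>9 and fit(q,"scene bar")
p=cam("wrist"); W=pts(p)
for t,lo,hi in [("bar",.057,.068),("stop",.05,.06),("fence",.056,.068)]:
    for o in ctrl.outline_of(p,t)[:1]:
        q=clean(W,o["pixels"],lo,hi); len(q)>9 and fit(q,"wrist "+t)
cv2.imwrite("pics/c4.png",np.vstack([cv2.resize(np.hstack([a,b]),(800,244),interpolation=cv2.INTER_CUBIC),cv2.resize(p["pixels"][:,:],(560,350)).copy() if 0 else cv2.copyMakeBorder(cv2.resize(p["pixels"],(560,350)),0,0,120,120,cv2.BORDER_CONSTANT)]))
E
```

```text
20.1 [0.5249 0.0911 0.1481] [-1.562  0.127  1.375  2.461 -1.02   0.163 -0.648]
[[0.835, 0.185, 0.518], [0.135, -0.982, 0.133], [0.534, -0.042, -0.845]]
top bar c [610.7 116.8] size [ 39.  159.2] yaw(y axis) 0.1497 n 1027 zmed 0.0591
scene bar c [615.8 119.4] size [ 39.7 160.8] yaw(y axis) 0.1357 n 794 zmed 0.0606
wrist bar c [616.4 118.6] size [ 33.3 160.1] yaw(y axis) 0.1594 n 4197 zmed 0.0594
wrist stop c [588.3 209.5] size [53.4 28.4] yaw(y axis) -1.4141 n 939 zmed 0.0535
wrist fence c [641.9 110.8] size [ 18.4 318.8] yaw(y axis) 0.1521 n 4412 zmed 0.0594
```

View pics/c4.png

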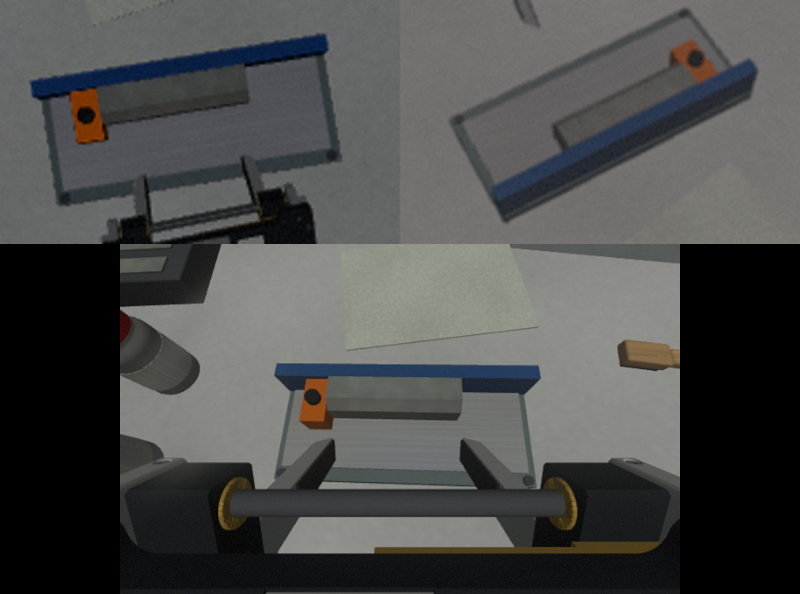

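The view shows the bar along the fence with its end at the stop. Top view: stop at (88,115), bar out to (247,85). The full 45° tilt runs q3, q4, q5 and q6 to their range limits, so I'll take some tilt back. A fingertip edge on the bevel still pushes along its normal.

>>> {"name": "servo_tool", "arguments": {
  "steps": [
    {"delta_pos":[0.003,0,0.005],"angular":[-0.02,0.12,0],"gripper":0.094},
    {"delta_pos":[0.006,0,0.01],"angular":[-0.04,0.24,0],"gripper":0.094},
    {"delta_pos":[0.009,0,0.015],"angular":[-0.06,0.36,0],"gripper":0.094},
    {"delta_pos":[0.012,0,0.02],"angular":[-0.08,0.48,0],"gripper":0.094},
    {"delta_pos":[0.012,0,0.02],"angular":[-0.08,0.48,0],"gripper":0.094},
    {"delta_pos":[0.012,0,0.02],"angular":[-0.08,0.48,0],"gripper":0.094},
    {"delta_pos":[0.012,0,0.02],"angular":[-0.08,0.48,0],"gripper":0.094},
    {"delta_pos":[0.012,0,0.02],"angular":[-0.08,0.48,0],"gripper":0.094}
  ]
}}

```text
time_s: 21.3
tool_pos: [0.5358, 0.0928, 0.1682]
ee_rot: [-3.073, -0.253, -0.113]
contact_force: [-0.0, 0.3, -0.2]
opening: 0.0941
```

```bash
cat > st.py <<'E'
from m import *
s=ctrl.state(); print(s["time_s"],np.round(s["tool_pos"],4),np.round(s["q"],3),s["contact_force"].round(1))
R=Ro.from_rotvec(s["ee_rot"]).as_matrix(); print(R.round(3).tolist())
jy=np.array([-np.sin(.151),np.cos(.151),0]); jx=np.array([jy[1],-jy[0],0]); Z=np.array([0,0,1.])
def want(t): z=np.sin(t)*jx-np.cos(t)*Z; return np.stack([np.cross(-jy,z),-jy,z],1)
for t in [0,15,20,25,30]: print(t,"turn to",(Ro.from_matrix(want(np.radians(t))@R.T)).as_rotvec().round(4))
E
python3 st.py
```

```text
21.3 [0.5358 0.0928 0.1682] [-1.197  0.455  1.208  2.05  -0.613  0.938 -1.073] [-0.   0.3 -0.2]
[[0.984, 0.165, 0.068], [0.161, -0.985, 0.062], [0.078, -0.05, -0.996]]
0 turn to [-0.0618  0.069  -0.0132]
15 turn to [-0.0204 -0.1895 -0.0198]
20 turn to [-0.0064 -0.2756 -0.0219]
25 turn to [ 0.0076 -0.3617 -0.024 ]
30 turn to [ 0.0217 -0.4478 -0.0261]
```

>>> {"name": "servo_tool", "arguments": {
  "steps": [
    {"delta_pos":[0.008,0.004,-0.01],"angular":[0.001,-0.06,-0.004],"gripper":0.094},
    {"delta_pos":[0.017,0.009,-0.02],"angular":[0.002,-0.12,-0.008],"gripper":0.094},
    {"delta_pos":[0.025,0.013,-0.03],"angular":[0.004,-0.18,-0.012],"gripper":0.094},
    {"delta_pos":[0.034,0.018,-0.04],"angular":[0.005,-0.24,-0.016],"gripper":0.094},
    {"delta_pos":[0.034,0.018,-0.05],"angular":[0.006,-0.3,-0.02],"gripper":0.094},
    {"delta_pos":[0.034,0.018,-0.058],"angular":[0.008,-0.362,-0.024],"gripper":0.094},
    {"delta_pos":[0.034,0.018,-0.058],"angular":[0.008,-0.362,-0.024],"gripper":0.094},
    {"delta_pos":[0.034,0.018,-0.058],"angular":[0.008,-0.362,-0.024],"gripper":0.094}
  ]
}}

```text
time_s: 22.1
tool_pos: [0.5703, 0.1111, 0.1109]
ee_rot: [-3.026, -0.229, -0.668]
contact_force: [0.5, -0.6, 0.3]
opening: 0.0941
```

```bash
python3 st.py
```

```text
22.1 [0.5703 0.1111 0.1109] [-1.179  0.361  0.988  2.296 -0.911  0.309 -0.877] [ 0.5 -0.6  0.3]
[[0.897, 0.15, 0.416], [0.136, -0.989, 0.065], [0.421, -0.001, -0.907]]
0 turn to [-6.670e-02  4.295e-01  2.000e-04]
15 turn to [-2.730e-02  1.707e-01  1.000e-04]
20 turn to [-0.0142  0.0845  0.    ]
25 turn to [-0.001  -0.0018 -0.    ]
30 turn to [ 0.0121 -0.0881 -0.0001]
```

>>> {"name": "servo_tool", "arguments": {
  "steps": [
    {"delta_pos":[0,0,-0.015],"angular":[0,0,0],"gripper":0.094},
    {"delta_pos":[0,0,-0.03],"angular":[0,0,0],"gripper":0.094},
    {"delta_pos":[0,0,-0.035],"angular":[0,0,0],"gripper":0.094},
    {"delta_pos":[0.003,0.0005,-0.038],"angular":[0,0,0],"gripper":0.094},
    {"delta_pos":[0.006,0.0009,-0.041],"angular":[0,0,0],"gripper":0.094},
    {"delta_pos":[0.009,0.0014,-0.044],"angular":[0,0,0],"gripper":0.094},
    {"delta_pos":[0.012,0.0018,-0.047],"angular":[0,0,0],"gripper":0.094},
    {"delta_pos":[0.014,0.0021,-0.049],"angular":[0,0,0],"gripper":0.094}
  ]
}}

```text
time_s: 22.9
tool_pos: [0.5852, 0.1128, 0.0612]
ee_rot: [-3.028, -0.229, -0.67]
contact_force: [-0.1, 0.6, 0.4]
opening: 0.0939
```

```bash
cat st.py > v.py; cat >> v.py <<'E'
import sys
p=cam("wrist"); W=pts(p); a=p["pixels"][60:300,140:500]
p=cam("top"); b=p["pixels"][140:250,220:400]
cv2.imwrite(f"pics/{sys.argv[1]}.png",np.vstack([cv2.resize(a,(480,320)),cv2.resize(b,(480,280),interpolation=cv2.INTER_CUBIC)]))
E
python3 v.py v1
```

```text
22.9 [0.5852 0.1128 0.0612] [-0.846  0.399  0.592  2.283 -1.011  0.164 -0.784] [-0.1  0.6  0.4]
[[0.896, 0.15, 0.417], [0.136, -0.989, 0.062], [0.422, 0.001, -0.907]]
0 turn to [-6.440e-02  4.308e-01  2.000e-04]
15 turn to [-0.025   0.172   0.0003]
20 turn to [-0.0119  0.0857  0.0004]
25 turn to [ 0.0012 -0.0006  0.0004]
30 turn to [ 0.0143 -0.0869  0.0004]
```

View pics/v1.png

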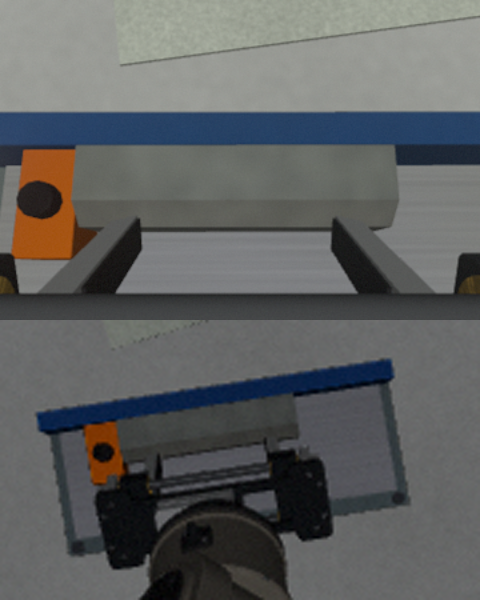

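>>> {"name": "servo_tool", "arguments": {
  "steps": [
    {"delta_pos":[-0.004,0,0.004],"angular":[-0.006,0.04,0],"gripper":0.094},
    {"delta_pos":[-0.004,0,0.005],"angular":[-0.012,0.09,0],"gripper":0.094},
    {"delta_pos":[-0.003,0,0.005],"angular":[-0.018,0.13,0],"gripper":0.094},
    {"delta_pos":[-0.003,0,0.005],"angular":[-0.025,0.172,0],"gripper":0.094},
    {"delta_pos":[-0.002,0,0.004],"angular":[-0.025,0.172,0],"gripper":0.094},
    {"delta_pos":[-0.001,0,0.003],"angular":[-0.025,0.172,0],"gripper":0.094},
    {"delta_pos":[0,0,0.002],"angular":[-0.025,0.172,0],"gripper":0.094},
    {"delta_pos":[0,0,0.002],"angular":[-0.025,0.172,0],"gripper":0.094}
  ]
}}

```text
time_s: 23.8
tool_pos: [0.5845, 0.1125, 0.0631]
ee_rot: [-3.086, -0.232, -0.406]
contact_force: [-0.5, 0.2, -0.2]
opening: 0.0941
```

```bash
python3 st.py|head -2
```

```text
23.8 [0.5845 0.1125 0.0631] [-1.002  0.518  0.859  2.158 -0.828  0.491 -0.971] [-0.5  0.2 -0.2]
[[0.955, 0.15, 0.256], [0.144, -0.989, 0.039], [0.259, -0.001, -0.966]]
```

Before the final push I'll nudge the free end gently towards the stop, since letting go may have left a small gap there.

>>> {"name": "servo_tool", "arguments": {
  "steps": [
    {"delta_pos":[-0.003,0,0.02],"angular":[0,0,0],"gripper":0.08},
    {"delta_pos":[-0.003,0,0.057],"angular":[-0.01,0.06,0],"gripper":0.04},
    {"delta_pos":[0.005,-0.02,0.06],"angular":[-0.02,0.13,0],"gripper":0},
    {"delta_pos":[0.013,-0.04,0.06],"angular":[-0.03,0.2,0],"gripper":0},
    {"delta_pos":[0.021,-0.06,0.06],"angular":[-0.039,0.259,0],"gripper":0},
    {"delta_pos":[0.029,-0.08,0.06],"angular":[-0.039,0.259,0],"gripper":0},
    {"delta_pos":[0.036,-0.098,0.06],"angular":[-0.039,0.259,0],"gripper":0},
    {"delta_pos":[0.0385,-0.1075,0.06],"angular":[-0.039,0.259,0],"gripper":0}
  ]
}}

```text
time_s: 24.6
tool_pos: [0.6235, 0.0032, 0.1233]
ee_rot: [-3.133, -0.233, -0.0]
contact_force: [1.2, -0.1, 0.3]
opening: 0.0334
```

>>> {"name": "servo_tool", "arguments": {
  "steps": [
    {"delta_pos":[0,0,-0.02],"angular":[0,0,0],"gripper":0},
    {"delta_pos":[0,0,-0.045],"angular":[0,0,0],"gripper":0},
    {"delta_pos":[0,0,-0.065],"angular":[0,0,0],"gripper":0},
    {"delta_pos":[0,0,-0.078],"angular":[0,0,0],"gripper":0},
    {"delta_pos":[-0.0003,0.002,-0.078],"angular":[0,0,0],"gripper":0},
    {"delta_pos":[-0.0006,0.004,-0.078],"angular":[0,0,0],"gripper":0},
    {"delta_pos":[-0.0009,0.006,-0.078],"angular":[0,0,0],"gripper":0},
    {"delta_pos":[-0.0012,0.008,-0.078],"angular":[0,0,0],"gripper":0}
  ]
}}

```text
time_s: 25.4
tool_pos: [0.6226, 0.0136, 0.0462]
ee_rot: [-3.132, -0.237, -0.002]
contact_force: [0.5, -0.9, 0.8]
opening: 0.0008
```

```bash
python3 st.py|head -2
```

```text
25.4 [0.6226 0.0136 0.0462] [-0.741  0.72   0.873  1.892 -0.718  0.877 -0.921] [ 0.5 -0.9  0.8]
[[0.989, 0.15, 0.001], [0.15, -0.989, 0.001], [0.001, -0.0, -1.0]]
```

>>> {"name": "servo_tool", "arguments": {
  "steps": [
    {"delta_pos":[-0.0003,0.0015,0],"angular":[0,0,0],"gripper":0},
    {"delta_pos":[-0.0005,0.003,0],"angular":[0,0,0],"gripper":0},
    {"delta_pos":[-0.0007,0.0045,0],"angular":[0,0,0],"gripper":0},
    {"delta_pos":[-0.0009,0.006,0],"angular":[0,0,0],"gripper":0},
    {"delta_pos":[-0.0011,0.007,0],"angular":[0,0,0],"gripper":0},
    {"delta_pos":[-0.0012,0.008,0],"angular":[0,0,0],"gripper":0},
    {"delta_pos":[-0.0014,0.009,0],"angular":[0,0,0],"gripper":0},
    {"delta_pos":[-0.0015,0.01,0],"angular":[0,0,0],"gripper":0}
  ]
}}

```text
time_s: 26.2
tool_pos: [0.6206, 0.0232, 0.0453]
ee_rot: [-3.132, -0.236, 0.0]
contact_force: [-0.5, 0.2, -0.6]
opening: 0.0006
```

>>> {"name": "servo_tool", "arguments": {
  "steps": [
    {"delta_pos":[-0.0001,0.0004,0],"angular":[0,0,0],"gripper":0},
    {"delta_pos":[-0.0001,0.0008,0],"angular":[0,0,0],"gripper":0},
    {"delta_pos":[-0.0002,0.0012,0],"angular":[0,0,0],"gripper":0},
    {"delta_pos":[-0.0002,0.0016,0],"angular":[0,0,0],"gripper":0},
    {"delta_pos":[-0.0003,0.002,0],"angular":[0,0,0],"gripper":0},
    {"delta_pos":[-0.0004,0.0024,0],"angular":[0,0,0],"gripper":0},
    {"delta_pos":[-0.0004,0.0028,0],"angular":[0,0,0],"gripper":0},
    {"delta_pos":[-0.0005,0.0032,0],"angular":[0,0,0],"gripper":0}
  ]
}}

```text
time_s: 27.0
tool_pos: [0.6202, 0.0253, 0.0454]
ee_rot: [3.132, 0.235, 0.0]
contact_force: [1.8, -8.7, -1.3]
opening: 0.0004
```

>>> {"name": "servo_tool", "arguments": {
  "steps": [
    {"delta_pos":[0.0006,-0.004,0],"angular":[0,0,0],"gripper":0},
    {"delta_pos":[0.0015,-0.01,0],"angular":[0,0,0],"gripper":0},
    {"delta_pos":[0.002,-0.012,0.02],"angular":[0,0,0],"gripper":0},
    {"delta_pos":[0.002,-0.012,0.055],"angular":[0,0,0],"gripper":0},
    {"delta_pos":[-0.005,0.005,0.078],"angular":[0,0,0],"gripper":0.03},
    {"delta_pos":[-0.013,0.025,0.078],"angular":[0.01,-0.06,0],"gripper":0.094},
    {"delta_pos":[-0.021,0.045,0.078],"angular":[0.02,-0.12,0],"gripper":0.094},
    {"delta_pos":[-0.029,0.065,0.078],"angular":[0.03,-0.18,0],"gripper":0.094}
  ]
}}

```text
time_s: 27.8
tool_pos: [0.591, 0.0917, 0.1236]
ee_rot: [-3.102, -0.233, -0.287]
contact_force: [0.9, 0.8, 0.3]
opening: 0.0291
```

>>> {"name": "servo_tool", "arguments": {
  "steps": [
    {"delta_pos":[-0.009,0.02,0],"angular":[0.009,-0.079,0],"gripper":0.094},
    {"delta_pos":[-0.01,0.02,0],"angular":[0.009,-0.079,0],"gripper":0.094},
    {"delta_pos":[-0.011,0.02,-0.015],"angular":[0.009,-0.079,0],"gripper":0.094},
    {"delta_pos":[-0.011,0.02,-0.035],"angular":[0.009,-0.079,0],"gripper":0.094},
    {"delta_pos":[-0.01,0.02,-0.05],"angular":[0.009,-0.079,0],"gripper":0.094},
    {"delta_pos":[-0.008,0.0205,-0.057],"angular":[0.009,-0.079,0],"gripper":0.094},
    {"delta_pos":[-0.0065,0.021,-0.06],"angular":[0.009,-0.079,0],"gripper":0.094},
    {"delta_pos":[-0.0065,0.021,-0.06],"angular":[0.009,-0.079,0],"gripper":0.094}
  ]
}}

```text
time_s: 28.6
tool_pos: [0.5852, 0.1119, 0.0635]
ee_rot: [-3.087, -0.232, -0.406]
contact_force: [-0.8, -0.3, 0.0]
opening: 0.0923
```

```bash
python3 v.py v2|head -6
```

```text
28.6 [0.5852 0.1119 0.0635] [-1.002  0.52   0.861  2.157 -0.828  0.493 -0.969] [-0.8 -0.3  0. ]
[[0.955, 0.15, 0.256], [0.145, -0.989, 0.039], [0.259, 0.0, -0.966]]
0 turn to [-0.0391  0.2588  0.0007]
15 turn to [ 0.0002 -0.      0.0008]
20 turn to [ 0.0133 -0.0863  0.0008]
25 turn to [ 0.0264 -0.1726  0.0008]
```

View pics/v2.png

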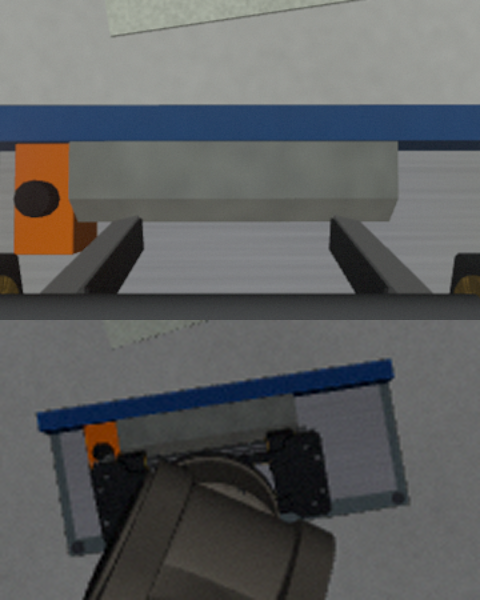

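Bar is parallel to the fence and tight to the stop (left end at 70,145). The fingertips (138,220 and 335,220) sit just off the bevel, so I start the diagonal push.

>>> {"name": "servo_tool", "arguments": {
  "steps": [
    {"delta_pos":[0.0006,0.0001,-0.0006],"angular":[0,0,0],"gripper":0.094},
    {"delta_pos":[0.0012,0.0002,-0.0012],"angular":[0,0,0],"gripper":0.094},
    {"delta_pos":[0.0018,0.0003,-0.0018],"angular":[0,0,0],"gripper":0.094},
    {"delta_pos":[0.0022,0.0003,-0.0022],"angular":[0,0,0],"gripper":0.094},
    {"delta_pos":[0.0026,0.0004,-0.0026],"angular":[0,0,0],"gripper":0.094},
    {"delta_pos":[0.003,0.0005,-0.003],"angular":[0,0,0],"gripper":0.094},
    {"delta_pos":[0.0034,0.0005,-0.0034],"angular":[0,0,0],"gripper":0.094},
    {"delta_pos":[0.0038,0.0006,-0.0038],"angular":[0,0,0],"gripper":0.094}
  ]
}}

```text
time_s: 29.5
tool_pos: [0.5883, 0.1129, 0.0595]
ee_rot: [-3.087, -0.233, -0.406]
contact_force: [-1.3, 0.2, 3.6]
opening: 0.0942
```

>>> {"name": "servo_tool", "arguments": {
  "steps": [
    {"delta_pos":[0.0002,0,-0.0002],"angular":[0,0,0],"gripper":0.094},
    {"delta_pos":[0.0004,0.0001,-0.0004],"angular":[0,0,0],"gripper":0.094},
    {"delta_pos":[0.0006,0.0001,-0.0006],"angular":[0,0,0],"gripper":0.094},
    {"delta_pos":[0.0008,0.0001,-0.0008],"angular":[0,0,0],"gripper":0.094},
    {"delta_pos":[0.001,0.0001,-0.001],"angular":[0,0,0],"gripper":0.094},
    {"delta_pos":[0.0012,0.0002,-0.0012],"angular":[0,0,0],"gripper":0.094},
    {"delta_pos":[0.0012,0.0002,-0.0012],"angular":[0,0,0],"gripper":0.094},
    {"delta_pos":[0.0012,0.0002,-0.0012],"angular":[0,0,0],"gripper":0.094}
  ]
}}

```text
time_s: 30.3
tool_pos: [0.589, 0.113, 0.0586]
ee_rot: [-3.086, -0.233, -0.405]
contact_force: [-15.3, -1.7, 22.0]
opening: 0.0941
```

>>> {"name": "servo_tool", "arguments": {
  "steps": [
    {"delta_pos":[0.0002,0,-0.0001],"angular":[0,0,0],"gripper":0.094},
    {"delta_pos":[0.0004,0.0001,-0.0002],"angular":[0,0,0],"gripper":0.094},
    {"delta_pos":[0.0006,0.0001,-0.0003],"angular":[0,0,0],"gripper":0.094},
    {"delta_pos":[0.0008,0.0001,-0.0004],"angular":[0,0,0],"gripper":0.094},
    {"delta_pos":[0.001,0.0001,-0.0004],"angular":[0,0,0],"gripper":0.094},
    {"delta_pos":[0.001,0.0001,-0.0004],"angular":[0,0,0],"gripper":0.094},
    {"delta_pos":[0.001,0.0001,-0.0004],"angular":[0,0,0],"gripper":0.094},
    {"delta_pos":[0.001,0.0001,-0.0004],"angular":[0,0,0],"gripper":0.094}
  ]
}}

```text
time_s: 31.1
tool_pos: [0.5894, 0.113, 0.0584]
ee_rot: [-3.085, -0.232, -0.403]
contact_force: [-23.9, -3.1, 36.4]
opening: 0.0942
```

```bash
python3 v.py v3|head -2; python3 - <<'E'
from m import *
p=cam("wrist"); W=pts(p)
for t,lo,hi in [("bar",.057,.068),("stop",.05,.06),("fence",.056,.068)]:
    for o in ctrl.outline_of(p,t)[:1]:
        q=clean(W,o["pixels"],lo,hi); len(q)>9 and fit(q,t)
print(ctrl.state()["contact_force"].round(1))
E
```

```text
31.1 [0.5894 0.113  0.0584] [-0.984  0.532  0.843  2.148 -0.842  0.492 -0.958] [-23.9  -3.1  36.4]
[[0.956, 0.15, 0.254], [0.145, -0.989, 0.04], [0.257, -0.002, -0.966]]
bar c [614.9 118.1] size [ 34.6 160.2] yaw(y axis) 0.1496 n 11892 zmed 0.0593
stop c [589.9 210. ] size [55.7 29.2] yaw(y axis) -1.398 n 2780 zmed 0.0534
fence c [642.4 110.6] size [ 18.4 320.5] yaw(y axis) 0.1507 n 13895 zmed 0.0593
[-24.9  -1.5  37.7]
```

View pics/v3.png

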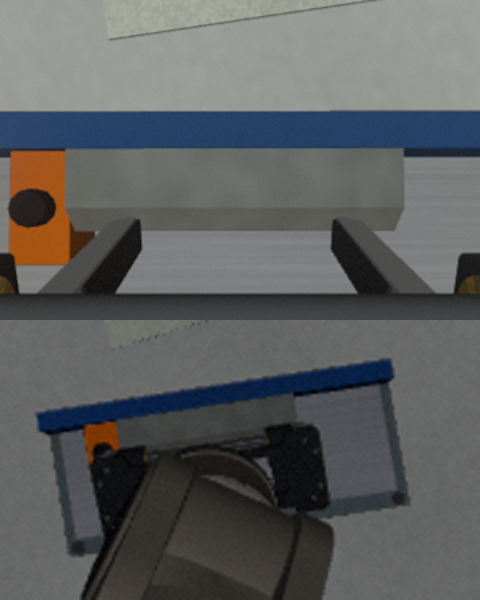

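The bar is still flush and the push is (-24, 37) N. I'll trim it closer to the 45° diagonal.

>>> {"name": "servo_tool", "arguments": {
  "steps": [
    {"delta_pos":[0.0001,0,0.0001],"angular":[0,0,0],"gripper":0.094},
    {"delta_pos":[0.0002,0,0.0002],"angular":[0,0,0],"gripper":0.094},
    {"delta_pos":[0.0003,0,0.0003],"angular":[0,0,0],"gripper":0.094},
    {"delta_pos":[0.0004,0.0001,0.0004],"angular":[0,0,0],"gripper":0.094},
    {"delta_pos":[0.0004,0.0001,0.0005],"angular":[0,0,0],"gripper":0.094},
    {"delta_pos":[0.0004,0.0001,0.0005],"angular":[0,0,0],"gripper":0.094},
    {"delta_pos":[0.0004,0.0001,0.0005],"angular":[0,0,0],"gripper":0.094},
    {"delta_pos":[0.0004,0.0001,0.0005],"angular":[0,0,0],"gripper":0.094}
  ]
}}

```text
time_s: 32.2
tool_pos: [0.5894, 0.1131, 0.0585]
ee_rot: [-3.086, -0.233, -0.402]
contact_force: [-23.2, -1.6, 31.5]
opening: 0.0942
```

>>> {"name": "servo_tool", "arguments": {
  "steps": [
    {"delta_pos":[0,0,0],"angular":[0,0,0],"gripper":0.094},
    {"delta_pos":[0,0,0],"angular":[0,0,0],"gripper":0.094},
    {"delta_pos":[0,0,0],"angular":[0,0,0],"gripper":0.094},
    {"delta_pos":[0,0,0],"angular":[0,0,0],"gripper":0.094},
    {"delta_pos":[0,0,0],"angular":[0,0,0],"gripper":0.094},
    {"delta_pos":[0,0,0],"angular":[0,0,0],"gripper":0.094},
    {"delta_pos":[0,0,0],"angular":[0,0,0],"gripper":0.094},
    {"delta_pos":[0,0,0],"angular":[0,0,0],"gripper":0.094}
  ]
}}

```text
time_s: 33.0
tool_pos: [0.5894, 0.113, 0.0585]
ee_rot: [-3.086, -0.233, -0.402]
contact_force: [-24.2, -2.2, 31.4]
opening: 0.0941
```

```bash
python3 -c "
from plant import ctrl
print(ctrl.state()['contact_force']); print(ctrl.finish_job())"
```

```text
[-24.15107063  -2.1791876   31.40243783]
the job is handed in; nothing more can be done
None
```

I handed the job in with the bar on the bed, against the stop and flush along the fence. The open fingers were still pushing diagonally on its bevel. The bevel is up and faces away from the fence. The clock read 33 s at hand-in.

**What I did:** I gripped the bar and set it on the bed, then slid it until it met the stop (13 N). I let go and pushed it flush to the fence with the open fingers (20 N). A light nudge on its free end confirmed it was seated against the stop (9 N).

**Last checks:**
- **Push:** it held steady for 0.8 s at about 24 N into the fence and 31 N down. That is roughly 40 N in total, about 52° below horizontal rather than exactly 45°.
- **Alignment:** I measured this just before a last sub-millimetre trim of the push. The bar's angle was 0.150 rad against the fence's 0.151, with the bar's top level with the fence at 59 mm. The gap at the stop was zero within the 1–2 mm that the cameras can resolve.
- **Jars and brush:** I never moved near them, but I did not measure them again at the end.

**What did not go as planned:**
- **Tilt:** a full 45° tool tilt was out of reach. In that attempt q3 and q4 read 1.375 and 2.461, a hair over their 1.37 and 2.46 limits. I backed off at once and pushed with about a 15° tilt, so the fingertip edges bear on the bevel.
- **Cameras:** the wrist and top views disagreed by 4–6 mm on where the bar's centre sits across the jig. I relied on the contact forces for the fence and stop instead.

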